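# Shut the flap of the sharps tub with the fingertips

## Task

The used needle is in the big round sharps tub, but the small flap over the slot in its lid still stands open: swing the flap over with your fingertips and press it gently down until it lies shut, flat on the lid, then take the hand away. Only touch and push: lift nothing, and leave the tub standing where it is. The small steel swab drum is still in use, so leave it alone with its lid open, and do not disturb the pump bottle or the small screw-capped bottle.

Things in the scene. Friction and masses are not known exactly. Their poses are not given: they have to be found in the camera images.
- sharps_tub: the sharps tub: loose round plastic tub 264 mm wide, 216 mm high, about 0.9 kg, with a flat pale lid whose top is 206 mm up; it stands upright, turned any way round. Origin at the centre of its underside, z up. Off centre on the lid is the slot with its flap; the hinge line runs along the tub's y axis and the shut flap reaches from it towards the tub's +x.
- flap_hinge (a point): the middle of the flap's hinge line, a point fixed on the tub at [13, 35, 211] mm in the tub's frame (axes as the tub's). The flap is a plate 78 mm long along the hinge, half to each side of this point, 3 mm thick, reaching 37 mm from the hinge; the finger lip in the middle of its free edge is 28 mm long and reaches to 48 mm from the hinge.
- sharps_tub_flap (a joint): angle of the flap, rad: 0 = shut, flat over the slot, towards the tub's +x; 1.57 = straight up; at most 3.0 = folded back towards the tub's -x. It starts at 1.7 to 2.1, leaning back. The hinge is a little stiff (about 0.5 N at the lip moves it), has no spring and stays where it is left; at 0 it meets a firm stop.
- flap_lip (a point): on the finger lip of the flap, on the face that is uppermost when shut, 40 mm from the hinge line at the middle of the flap; it swings with the flap. When shut it is 215 mm above the worktop.
- swab_drum: small loose steel drum with cotton balls, 68 mm across, body 62 mm high, with a hinged steel lid standing open (140 mm high so); origin at the centre of its underside. To be left alone.
- swab_drum_lid (a joint): angle of the drum's lid, rad: 0 = shut, about 1.57 = upright, 1.92 = fully back; it starts wide open and must stay open
- gel_bottle: loose white pump bottle, 66 mm wide and 187 mm high with its pump head and spout; origin at the centre of its underside. To be left alone.
- iodine: loose small dark-glass bottle with a screw cap, 48 mm wide and 105 mm high; origin at the centre of its underside. To be left alone.

How it is judged:
On the way, in this order (a step that is already met when the one before it is completed fails the run):
1. the flap has been swung over past upright by the fingers (value of joint sharps_tub_flap below 1.4 rad and contact force between the fingers and sharps_tub above 0.1 N), for 0.02 s.
2. the fingers press on the shut flap (value of joint sharps_tub_flap below 0.06 rad and contact force between the fingers and sharps_tub above 0.2 N), for 0.05 s.
At the end, for the whole second after the job is handed in: The flap is shut (under 0.06 rad, about 3 mm at its lip), the tub stands level and at rest with its flap hinge within 30 mm of where it was; the drum's lid is still open, and the drum, pump bottle and screw-capped bottle stand upright within 15 mm of where they were (value of joint sharps_tub_flap below 0.06 rad and distance of flap_hinge from where it was at the start of the episode below 0.03 m and angle between sharps_tub's own z axis and vertical below 0.03 rad and linear speed of sharps_tub below 0.01 m/s and value of joint swab_drum_lid above 1.4 rad and distance of each of swab_drum, gel_bottle, iodine from where it was at the start of the episode below 0.015 m and angle between each of swab_drum, gel_bottle, iodine's own z axis and vertical below 0.1 rad); the robot touches nothing.
It fails at once if the tub is lifted or tipped (height (world z) of sharps_tub above 0.01 m or angle between sharps_tub's own z axis and vertical above 0.08 rad).
It fails at once if the tub is shoved more than 30 mm (distance of flap_hinge from where it was at the start of the episode above 0.03 m).
It fails at once if the flap or tub is pushed with more than 40 N (contact force between the fingers and sharps_tub above 40 N).
It fails at once if the drum's lid is closed, or the drum, the pump bottle or the screw-capped bottle is touched or moved (value of joint swab_drum_lid below 1.4 rad or contact force between any of the arm, the fingers and swab_drum above 1 N or contact force between any of the arm, the fingers and gel_bottle above 1 N or contact force between any of the arm, the fingers and iodine above 1 N or distance of any of swab_drum, gel_bottle, iodine from where it was at the start of the episode above 0.015 m).
It fails at once if the tub or flap is pushed with the arm or the gripper's body instead of the fingers (contact force between the arm and sharps_tub above 2 N).
It also fails if it takes over 38 s, if anything falls off the work surface, if the arm or the gripper's body presses on something with over 40 N, if the wrist force passes 120 N, or if a joint passes its speed limit or range.

## Robot

A 6-joint arm with a two-finger parallel gripper is mounted at the origin on a cart in front of the work surface, level with it; the furniture and walls round the work are solid. World frame = base frame: x ahead of the robot, y to its left, z up, the work surface at z = 0. Lengths are in m, angles in rad, forces in N, time in s.
With the tool pointing down it reaches from about 0.375 to 0.9 m from the base axis. Payload 3.1 kg.
Tool frame: the origin (TCP) lies midway between the tips of the shut fingers; the grasp point (between the pads) lies 19 mm behind it; x points along the fingers, z is the direction in which the jaws open and shut, and the axes are right-handed (so a half turn about x gives the same grasp; the last joint's range is limited). The gripper opens to 87 mm and grips with 3 to 60 N. Pads are 19 mm wide; open, the fingers measure 117 mm over their backs; the gripper's body (75 mm by 190 mm) begins 51 mm behind the grasp point.
Start: joints at [1.048, 0.527, 1.433, -0, 1.181, -0.178], TCP at [0.211, 0.588, 0.223] pointing down, gripper open.
Joint ranges: [-3.08, 3.08], [-0.75, 2.2], [0.22, 2.44], [-1.43, 4.57], [0, 2.65], [-2.85, 2.85]. Speed limits (rad/s): [2.79, 2.79, 3.14, 3.14, 3.14, 3.14].

## Interface

Orientations are given as a unit quaternion [x, y, z, w].
In Python, from rig import robot, optics, workorder gives the robot as it stands.
- The arm moves only by the tool arm_command, never from a script. Its argument "plan" is a list of rows, each a list of 7 numbers: the shift along the tool's x, y, z in cm, then the turn, a rotation vector about the tool's x, y, z in rad, then the finger opening in cm, from 0 to 8.7. In form: [[x, y, z, ax, ay, az, gripper], ...]. A call has 1 to 12 rows; each row shifts and turns the pose as measured when the row begins, along the tool's axes as they then stand; what a row does not reach is not made up. A row lasts 1/8 s, in which the tool goes at most 62.5 mm and 10.7 degrees, less where a joint would pass 70% of its speed; a pose out of reach is approached as far as the arm can. A call with a gripper value outside its range is refused whole. The fingers move at their own pace and stop on an object; "grip_force" is the grip in N (left out, the last holds). Time passes only in rows, so rows that do not move let the fingers close. It gives the time, the measured TCP pose, the force and the opening at its end, in the units of the state.
- robot.get_obs(): the state, without advancing time (a new reading comes with each control period).
- optics.camera(name): name is "side" or "top" or "wrist"; returns (picture, depth): 400x640x3 uint8, blue, green, red; 400x640 float32, m along the optical axis (not along the pixel's ray), 0 where there is no reading.
- optics.camera_info(name): a dict with "mtx" (3x3 intrinsics, pixels), "position" and "rotation" of the camera in the world; the wrist camera has in their place "tool_from_camera" (4x4, takes a point from camera to tool coordinates, whose origin is the TCP and whose axes are the tool frame's). Camera axes: x right, y down, z forward; pixel columns grow to the right and rows downward; lengths in m; the calibration is good to about 2 mm. A picture is of the moment at which its call begins: read the wrist's pose just before it. camera_info takes no time and is no camera call.
- workorder.hand_in(): hands the job in, once; it reports no verdict.
The state is a dict: "time": time; "q": joint angles; "joint_velocities": joint speeds; "joint_torque": joint torques, N m; "position": TCP position; "tool_rot": TCP orientation; "ft_force": force on the tool from outside, world axes, zero at the start; "moment": the same for the moment, N m; "grip_width": finger opening in m.
Only numpy, scipy, OpenCV 4.12 (cv2) and the standard library are available. Lean on these libraries where they do the work, as an engineer would, in place of code of your own. Each camera call takes 0.05 s, during which the arm holds its last target. There are 200 camera calls.

## Working session

There is one attempt and no reset: what is moved stays moved. The work goes in short steps, Python scripts to look and compute and a tool call to move; the robot and the scene stay as the last step left them, time stands still between calls to the robot, and variables do not carry over. Pictures are saved under pics/ and viewed, about 8 in all and at most 12, crops included, and the job is handed in when it is done.

Besides the shell and the picture viewer there is one more tool, called after ">>>" by a JSON object that holds its "fn" and its "kwargs". arm_command: Moves the arm, as the interface text tells. Its arguments: {"type":"object","properties":{"plan":{"type":"array"},"grip_force":{"type":"number"}},"required":["plan"]}

```bash
mkdir -p pics; ls
python3 - <<'E'
from rig import robot, optics
import cv2,numpy as np
o=robot.get_obs();print({k:np.round(v,3) for k,v in o.items()})
for n in ["top","side"]:
    p,d=optics.camera(n);cv2.imwrite(f"pics/{n}0.png",p);np.save(f"pics/{n}0.npy",d)
    print(n,optics.camera_info(n))
E
```

```text
pics
{'time': np.float64(0.0), 'q': array([ 1.048,  0.528,  1.434, -0.   ,  1.181, -0.179]), 'joint_velocities': array([-0.001,  0.001, -0.   ,  0.   ,  0.   ,  0.001]), 'joint_torque': array([-2.0000e-03, -4.4005e+01, -1.7659e+01,  6.3000e-02,  5.8000e-02,
       -0.0000e+00]), 'position': array([0.211, 0.588, 0.222]), 'tool_rot': array([-0.407,  0.579,  0.407,  0.578]), 'ft_force': array([ 0.335,  0.26 , -0.613]), 'moment': array([-0.024, -0.029,  0.058]), 'grip_width': np.float64(0.087)}
top {'mtx': array([[417.61724658,   0.        , 320.08042685],
       [  0.        , 417.61724658, 202.73550822],
       [  0.        ,   0.        ,   1.        ]]), 'position': array([0.41274824, 0.05563767, 1.22236881]), 'rotation': array([-0.69630794,  0.71506104, -0.04732626,  0.04003982])}
side {'mtx': array([[450.6120644 ,   0.        , 315.50820923],
       [  0.        , 450.6120644 , 195.48503206],
       [  0.        ,   0.        ,   1.        ]]), 'position': array([ 0.4264973 , -0.86684131,  1.10717524]), 'rotation': array([ 0.92329566, -0.08097213,  0.02409645, -0.37468385])}
```

View pics/top0.png

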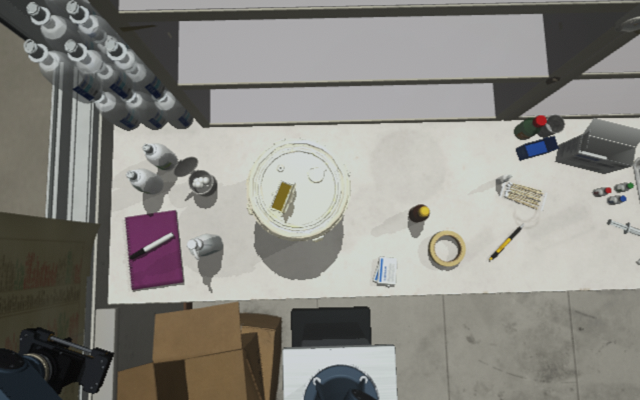

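View pics/side0.png

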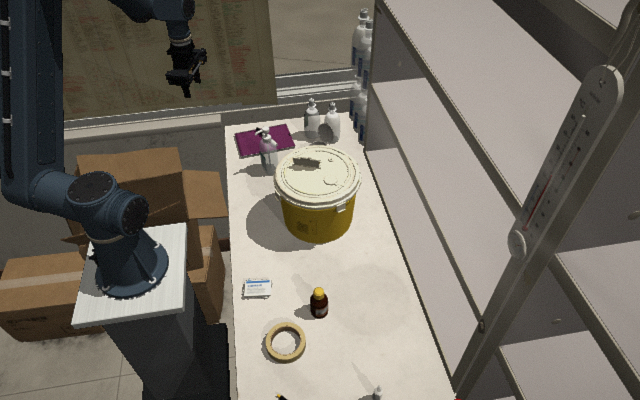

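The top view shows the tub near (298,188), with the dark slot at (283,195) and the flap standing beside it. The drum is at (203,184), the pump bottle at (205,245) and the iodine at (420,213). Next I measure with depth.

```bash
cat > h.py <<'E'
from rig import robot, optics
import cv2,numpy as np
from scipy.spatial.transform import Rotation as R
def cloud(n,d):
    i=optics.camera_info(n);K=i["mtx"]
    v,u=np.mgrid[0:400,0:640]
    P=np.stack([(u-K[0,2])/K[0,0]*d,(v-K[1,2])/K[1,1]*d,d],-1)
    return P@R.from_quat(i["rotation"]).as_matrix().T+i["position"]
E
python3 - <<'E'
from h import *
np.set_printoptions(precision=3,suppress=True,linewidth=200)
p=cv2.imread("pics/top0.png");d=np.load("pics/top0.npy")
W=cloud("top",d)
s=W[120:250,235:365].reshape(-1,3)
rim=s[(s[:,2]>.211)&(s[:,2]<.222)]
# lid/rim outline
m=((W[...,2]>.18)&(W[...,2]<.235)).astype(np.uint8);m[:, :235]=0;m[:,365:]=0;m[:125]=0;m[250:]=0
c=max(cv2.findContours(m,0,2)[0],key=cv2.contourArea)
pts=W[c[:,0,1],c[:,0,0]]
(x,y),r=cv2.minEnclosingCircle(pts[:,:2].astype(np.float32));print("tub",x,y,r, "lid z",np.median(s[(s[:,2]>.19)&(s[:,2]<.22)][:,2]))
for n,b in dict(drum=(165,205,185,220),gel=(225,265,185,225),iod=(200,228,405,435)).items():
    q=W[b[0]:b[1],b[2]:b[3]].reshape(-1,3);q=q[q[:,2]>.03];print(n,q.min(0),q.max(0),np.median(q,0))
for n in ["top","side"]:
    W=cloud(n,np.load(f"pics/{n}0.npy"))
    q=W.reshape(-1,3);k=(np.hypot(q[:,0]-x,q[:,1]-y)<.1)&(q[:,2]>.221)&(q[:,2]<.28);q=q[k];print(n,len(q));print(q[np.argsort(q[:,2])][::max(1,len(q)//25)])
    vu=np.argwhere(k.reshape(400,640));print(vu.min(0),vu.max(0))
hsv=cv2.cvtColor(p,cv2.COLOR_BGR2HSV)
a=cv2.resize(p[130:250,235:365],None,fx=4.5,fy=4.5,interpolation=2)
b=cv2.resize(cv2.imread("pics/side0.png")[140:220,265:370],None,fx=4.5,fy=4.5,interpolation=2)
b=cv2.resize(b,(400,540)) if 0 else b
o=np.zeros((600,800,3),np.uint8)
a=cv2.resize(a,(390,360));b=cv2.resize(b,(400,305));o[:360,:390]=a;o[:305,400:]=b
cv2.imwrite("pics/crop0.png",o[:365])
E
```

```text
tub 0.5793077945709229 0.09653506428003311 0.13550548255443573 lid z 0.20641861322306143
drum [0.413 0.056 0.031] [0.671 0.417 1.222] [0.634 0.388 0.05 ]
gel [0.41  0.056 0.031] [0.478 0.388 1.222] [0.446 0.348 0.125]
iod [ 0.413 -0.261  0.03 ] [0.546 0.056 1.222] [ 0.519 -0.231  0.07 ]
top 104
[[0.548 0.121 0.221]
 [0.572 0.111 0.224]
 [0.528 0.128 0.227]
 [0.564 0.113 0.227]
 [0.545 0.12  0.229]
 [0.556 0.115 0.231]
 [0.565 0.11  0.235]
 [0.541 0.12  0.236]
 [0.546 0.117 0.238]
 [0.515 0.13  0.241]
 [0.538 0.12  0.242]
 [0.562 0.107 0.243]
 [0.524 0.124 0.244]
 [0.528 0.122 0.245]
 [0.533 0.12  0.245]
 [0.535 0.119 0.246]
 [0.545 0.115 0.246]
 [0.54  0.117 0.247]
 [0.573 0.102 0.247]
 [0.549 0.112 0.249]
 [0.546 0.112 0.25 ]
 [0.556 0.109 0.251]
 [0.539 0.114 0.253]
 [0.541 0.112 0.254]
 [0.555 0.107 0.255]
 [0.55  0.107 0.256]]
[183 283] [213 296]
side 138
[[0.559 0.113 0.221]
 [0.515 0.134 0.222]
 [0.554 0.116 0.223]
 [0.567 0.107 0.224]
 [0.584 0.103 0.225]
 [0.531 0.121 0.226]
 [0.528 0.124 0.228]
 [0.545 0.115 0.229]
 [0.573 0.105 0.23 ]
 [0.584 0.101 0.231]
 [0.537 0.119 0.231]
 [0.554 0.114 0.233]
 [0.564 0.106 0.234]
 [0.559 0.111 0.235]
 [0.556 0.11  0.236]
 [0.548 0.115 0.236]
 [0.539 0.115 0.238]
 [0.542 0.114 0.238]
 [0.564 0.104 0.239]
 [0.531 0.118 0.24 ]
 [0.52  0.124 0.241]
 [0.551 0.113 0.242]
 [0.578 0.102 0.243]
 [0.543 0.116 0.244]
 [0.537 0.116 0.245]
 [0.558 0.102 0.25 ]
 [0.537 0.113 0.252]
 [0.558 0.101 0.255]]
[157 293] [165 318]
```

View pics/crop0.png

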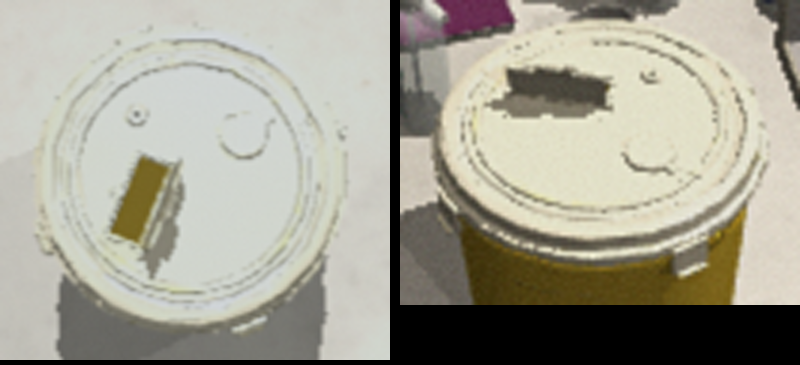

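The crop shows the flap hinged on the slot's -y (right) side and leaning right, with its free edge at crop (178,165). The tub's +x therefore points roughly to world +y. I'll fit the frame, then plan the approach.

```bash
cat >> h.py <<'E'
np.set_printoptions(precision=3,suppress=True,linewidth=200)
def flap(n,d,c=(.5793,.0965),zmin=.219):
    q=cloud(n,d).reshape(-1,3);q=q[(np.hypot(q[:,0]-c[0],q[:,1]-c[1])<.09)&(q[:,2]>zmin)&(q[:,2]<.27)]
    m=q.mean(0)
    for _ in range(5):
        m=q.mean(0);w=np.linalg.svd(q-m)[2][2];r=abs((q-m)@w);q=q[r<max(.003,2*np.median(r))]
    return m,w,len(q),q
def rel(target,zdir,o=None):
    """shift (cm) and turn (rotvec) in tool axes, to world target with tool x down and tool z along zdir"""
    o=o or robot.get_obs();A=R.from_quat(o["tool_rot"])
    z=np.array([*zdir,0.])/np.linalg.norm(zdir);x=np.array([0,0,-1.]);B=R.from_matrix(np.c_[x,np.cross(z,x),z])
    return A.inv().apply(np.array(target)-o["position"])*100,(A.inv()*B).as_rotvec()
E
python3 - <<'E'
from h import *
for n in ["top","side"]:
    m,w,k,q=flap(n,np.load(f"pics/{n}0.npy"))
    a=np.cross(w,[0,0,1]);a/=np.linalg.norm(a)
    if a[0]>0:a=-a   # y_t
    X=np.array([a[1],-a[0],0]);c=np.array([.5793,.0965,0])
    up=np.cross(w,a);up*=np.sign(up[2])
    h=c+.013*X+.035*a+[0,0,.211]
    print(n,k,"yt",a,"xt",X,"angle",np.arctan2(up[2],up@X),"hinge",h,"mean in tub",[(m-c)@X,(m-c)@a,m[2]], "along range",((q-c)@a).min(),((q-c)@a).max(),"zmax",q[:,2].max())
print(R.from_quat(robot.get_obs()["tool_rot"]).as_matrix())
W=cloud("top",np.load("pics/top0.npy"))
for v in (60,100,118,124,130): print(W[v,300])
E
```

```text
top 107 yt [-0.925  0.38   0.   ] xt [0.38  0.925 0.   ] angle 1.893087776208747 hinge [0.552 0.122 0.211] mean in tub [np.float64(0.005186546720510933), np.float64(0.036810750827065274), np.float64(0.2405696710607028)] along range -0.001870821644369081 0.07413305638876821 zmax 0.25639887975634734
side 142 yt [-0.924  0.382  0.   ] xt [0.382 0.924 0.   ] angle 1.8852873616011863 hinge [0.552 0.122 0.211] mean in tub [np.float64(0.004547370730203784), np.float64(0.034162445127264934), np.float64(0.234276814615442)] along range -0.0030037761747774426 0.07412311904362329 zmax 0.25543186946444907
[[-0.001 -0.941  0.338]
 [-0.002  0.338  0.941]
 [-1.     0.    -0.002]]
[0.856 0.082 0.314]
[0.869 0.093 0.031]
[0.814 0.094 0.029]
[0.803 0.095 0.009]
[ 0.787  0.095 -0.   ]
```

>>> {"fn": "arm_command", "kwargs": {"plan": [[-4,0,0,0,0,0,0],[-4,0,0,0,0,0,0],[0,-4,-3.2,0,0,0,0],[0,-4,-3.2,0,0,0,0],[0,-4,-3.2,0,0,0,0],[0,-4,-3.2,0,0,0,0],[0,-4,-3.2,0,0,0,0],[0,-4,-3.2,0,0,0,0],[0,-4,-3.2,0,0,0,0],[0,-4,-3.2,0,0,0,0],[0,-4,-3.2,0,0,0,0],[0,0,0,0,0,0,0]]}}

```text
time: 1.6
position: [0.4587, 0.1827, 0.3006]
tool_rot: [-0.409, 0.581, 0.406, 0.575]
ft_force: [0.2, 0.6, -0.3]
grip_width: 0.0003
```

Run:
```python
from h import *
print(robot.get_obs()["position"],robot.get_obs()["time"],rel([.531,.071,.30],[.382,.924]))
```

```text
[0.459 0.183 0.301] 1.6 (array([  0.112, -10.557,  -8.097]), array([ 0.05 , -0.008, -0.002]))
```

>>> {"fn": "arm_command", "kwargs": {"plan": [[0,-3.5,-2.7,0.05,0,0,0],[0,-3.5,-2.7,0,0,0,0],[0,-3.5,-2.7,0,0,0,0],[0,0,0,0,0,0,0]]}}

```text
time: 2.1
position: [0.5256, 0.0696, 0.2994]
tool_rot: [-0.393, 0.591, 0.394, 0.584]
ft_force: [0.1, -0.5, 0.9]
grip_width: 0.0005
```

Run:
```python
from h import *
print(robot.get_obs()["position"],robot.get_obs()["ft_force"],rel([.531,.071,.235],[.382,.924]))
p,d=optics.camera("side");cv2.imwrite("pics/s1.png",cv2.resize(p[40:240,180:440],None,fx=2.5,fy=2.5))
print(flap("top",optics.camera("top")[1])[:3])
```

```text
[0.526 0.07  0.299] [ 0.146 -0.516  0.945] (array([ 6.439, -0.49 ,  0.383]), array([ 0.002, -0.007, -0.007]))
(array([0.518, 0.129, 0.235]), array([0.258, 0.93 , 0.262]), 12)
```

View pics/s1.png

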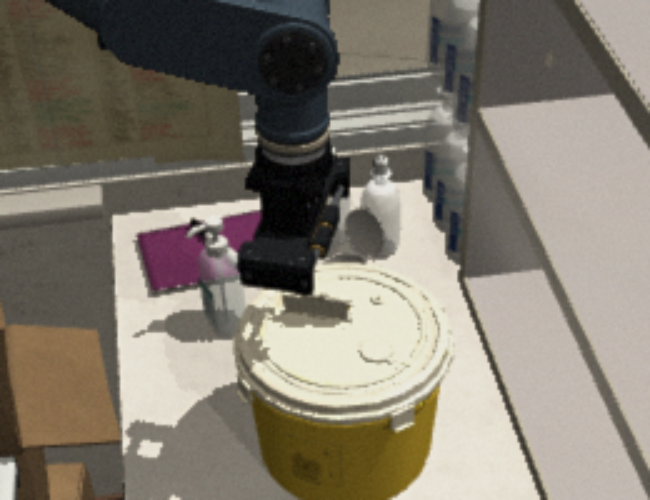

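The side view shows the closed fingers above and in front of the flap, with the pump bottle and drum well clear. Now I lower behind the flap.

>>> {"fn": "arm_command", "kwargs": {"plan": [[2,-0.5,0,0,0,0,0],[2,0,0,0,0,0,0],[1.4,0,0,0,0,0,0],[1,0,0,0,0,0,0],[0,0,0,0,0,0,0]]}}

```text
time: 2.82
position: [0.5238, 0.0769, 0.2339]
tool_rot: [-0.394, 0.589, 0.399, 0.581]
ft_force: [0.0, 0.2, 0.5]
grip_width: 0.0002
```

Run:
```python
from h import *
o=robot.get_obs();print(o["position"],o["ft_force"],rel([.552,.122,.235],[.382,.924]))
print(flap("side",optics.camera("side")[1])[:3])
```

```text
[0.524 0.077 0.234] [0.038 0.156 0.47 ] (array([-0.154, -0.949,  5.239]), array([ 0.013, -0.005, -0.012]))
(array([0.569, 0.107, 0.231]), array([-0.348, -0.89 , -0.295]), 55)
```

>>> {"fn": "arm_command", "kwargs": {"plan": [[0,-0.9,1,0.01,0,-0.01,0],[0,0,1,0,0,0,0],[0,0,0.8,0,0,0,0],[0,0,0.8,0,0,0,0],[0,0,0.8,0,0,0,0],[0,0,0.8,0,0,0,0],[0,0,0.8,0,0,0,0],[0,0,0,0,0,0,0]]}}

```text
time: 3.88
position: [0.5588, 0.1326, 0.2356]
tool_rot: [-0.396, 0.588, 0.392, 0.587]
ft_force: [1.3, -0.1, 0.6]
grip_width: 0.0005
```

Run:
```python
from h import *
o=robot.get_obs();print(o["position"],o["ft_force"],rel([.552,.122,.235],[.382,.924]))
p,d=optics.camera("side");cv2.imwrite("pics/s2.png",cv2.resize(p[100:240,240:400],None,fx=4,fy=4))
```

```text
[0.559 0.133 0.236] [ 1.314 -0.085  0.647] (array([ 0.065,  0.222, -1.239]), array([ 0.002, -0.005,  0.004]))
```

View pics/s2.png

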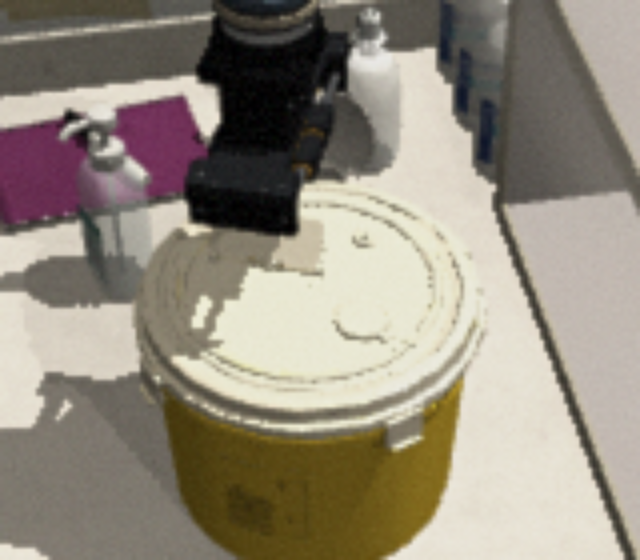

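The flap has swung over the slot (pale plate at (300,245) in the crop) and the gripper clears the bottles. Now I push forward and down along the arc.

>>> {"fn": "arm_command", "kwargs": {"plan": [[0.2,0.1,0.8,0,0,0,0],[0.4,0.1,0.8,0,0,0,0],[0.4,0,0.8,0,0,0,0],[0.4,0,0.2,0,0,0,0],[0.2,0,0,0,0,0,0],[0,0,0,0,0,0,0]]}}

```text
time: 4.68
position: [0.5676, 0.159, 0.2183]
tool_rot: [-0.395, 0.588, 0.392, 0.587]
ft_force: [-0.4, 0.8, 0.0]
grip_width: 0.0001
```

Run:
```python
from h import *
o=robot.get_obs();print(o["position"],o["ft_force"],rel([.5665,.157,.215],[.382,.924]))
```

```text
[0.568 0.159 0.218] [-0.424  0.812  0.034] (array([ 0.326,  0.024, -0.227]), array([ 0.001, -0.004,  0.004]))
```

>>> {"fn": "arm_command", "kwargs": {"plan": [[0.2,0,0,0,0,0,0],[0.2,0,0,0,0,0,0]]}}

```text
time: 4.92
position: [0.5679, 0.1591, 0.2156]
tool_rot: [-0.395, 0.587, 0.391, 0.588]
ft_force: [-2.6, 0.3, 11.3]
grip_width: 0.0006
```

>>> {"fn": "arm_command", "kwargs": {"plan": [[0.1,0,0,0,0,0,0],[0.1,0,0,0,0,0,0]]}}

```text
time: 5.18
position: [0.5678, 0.1591, 0.216]
tool_rot: [-0.395, 0.587, 0.391, 0.588]
ft_force: [-1.3, 0.7, 4.3]
grip_width: 0.0004
```

It meets a firm stop at z ≈ 0.2156, where the shut lip should be at 0.215. Retreat and check.

>>> {"fn": "arm_command", "kwargs": {"plan": [[-2,0,0,0,0,0,0],[-5,0,0,0,0,0,0],[-5,0,0,0,0,0,0],[0,-3,-5,0,0,0,0],[0,-3,-5,0,0,0,0],[0,-3,-5,0,0,0,0],[0,0,-6,0,0,0,0],[0,0,-6,0,0,0,0],[0,0,-6,0,0,0,0],[0,0,0,0,0,0,0]]}}

```text
time: 6.42
position: [0.5234, -0.1917, 0.3406]
tool_rot: [-0.397, 0.587, 0.39, 0.588]
ft_force: [0.2, 0.3, -0.3]
grip_width: 0.0004
```

Run:
```python
from h import *
print(robot.get_obs()["position"],robot.get_obs()["ft_force"])
c=np.array([.5793,.0965,0]);X=np.array([.381,.925,0]);Y=np.array([-.925,.381,0])
ims=[]
for n in ["top","side"]:
    p,d=optics.camera(n);ims.append(p);W=cloud(n,d);a=(W-c)@X-.013;b=(W-c)@Y-.035
    for lo,hi in((.003,.015),(.015,.028),(.028,.036)):
        m=(a>lo)&(a<hi)&(abs(b)<.036);print(n,lo,m.sum(),"flap z",np.median(W[m][:,2]))
    m=(a>.039)&(a<.047)&(abs(b)<.012);print("lip z",m.sum(),np.median(W[m][:,2]),W[m][:,2].max())
    m=(np.hypot(a+.013,b+.035)<.09)&(a<-.02);print("lid z",np.median(W[m][:,2]))
    d0=np.load(f"pics/{n}0.npy");W0=cloud(n,d0)
    if n=="top":
        for A in(W0,W):
            s=A.copy();m=((s[...,2]>.18)&(s[...,2]<.235)).astype(np.uint8);m[:,:235]=0;m[:,365:]=0;m[:125]=0;m[250:]=0
            k=max(cv2.findContours(m,0,2)[0],key=cv2.contourArea);print("tub",cv2.minEnclosingCircle(A[k[:,0,1],k[:,0,0]][:,:2].astype(np.float32)))
        for nm,bx in dict(drum=(165,205,185,220),gel=(225,265,185,225),iod=(200,228,405,435)).items():
            for A,D in((W0,d0),(W,d)):
                q=A[bx[0]:bx[1],bx[2]:bx[3]];g=D[bx[0]:bx[1],bx[2]:bx[3]]>0;q=q[g];q=q[q[:,2]>.03];print(nm,q.mean(0))
o=np.zeros((400,800,3),np.uint8);o[:360,:390]=cv2.resize(ims[0][130:250,235:365],(390,360));o[:305,400:]=cv2.resize(ims[1][140:220,265:370],(400,305));cv2.imwrite("pics/end.png",o)
```

```text
[ 0.523 -0.192  0.341] [ 0.232  0.268 -0.293]
top 0.003 149 flap z 0.21268430247291192
top 0.015 150 flap z 0.21255112963303902
top 0.028 99 flap z 0.2132609056171968
lip z 30 0.21586934400538782 0.21928454658300356
lid z 0.20698066964168205
tub ((0.5793077945709229, 0.09653506428003311), 0.13550548255443573)
tub ((0.5790216326713562, 0.09692361205816269), 0.1355162262916565)
drum [0.635 0.385 0.054]
drum [0.635 0.384 0.053]
gel [0.447 0.347 0.124]
gel [0.447 0.347 0.125]
iod [ 0.521 -0.233  0.076]
iod [ 0.474 -0.114  0.562]
side 0.003 0 flap z nan
side 0.015 0 flap z nan
side 0.028 0 flap z nan
  return _methods._mean(a, axis=axis, dtype=dtype,
  ret = ret.dtype.type(ret / rcount)
Traceback (most recent call last):
ValueError: zero-size array to reduction operation maximum which has no identity
```

Flap heights from the top camera match shut (0.2127 to 0.2133, lip 0.2159 with about 1 mm bias). The hand blocks the side view and the iodine, so I'll move it further off and look once more.

>>> {"fn": "arm_command", "kwargs": {"plan": [[-5,0,0,0,0,0,0],[-5,0,0,0,0,0,0],[0,0,-6,0,0,0,0],[0,0,-6,0,0,0,0],[0,0,-6,0,0,0,0],[0,0,-6,0,0,0,0],[0,0,0,0,0,0,0]]}}

```text
time: 7.4
position: [0.4417, -0.4034, 0.4432]
tool_rot: [-0.404, 0.58, 0.4, 0.584]
ft_force: [0.5, 0.6, -0.5]
grip_width: 0.0005
```

Run:
```python
from h import *
print(robot.get_obs()["position"])
c=np.array([.5793,.0965,0]);X=np.array([.381,.925,0]);Y=np.array([-.925,.381,0]);ims=[]
for n in ["top","side"]:
    p,d=optics.camera(n);ims.append(p);W=cloud(n,d);a=(W-c)@X-.013;b=(W-c)@Y-.035
    for lo,hi,w in((.003,.015,.036),(.015,.028,.036),(.028,.036,.036),(.039,.047,.012)):
        m=(a>lo)&(a<hi)&(abs(b)<w)&(d>0);print(n,lo,m.sum(),"z",np.median(W[m][:,2]) if m.any() else None)
    if n=="top": q=W[200:228,405:435];q=q[d[200:228,405:435]>0];print("iod",q[q[:,2]>.03].mean(0))
o=np.zeros((400,800,3),np.uint8);o[:360,:390]=cv2.resize(ims[0][130:250,235:365],(390,360));o[:305,400:]=cv2.resize(ims[1][140:220,265:370],(400,305));cv2.imwrite("pics/end.png",o)
```

```text
[ 0.442 -0.403  0.443]
top 0.003 142 z 0.21255495280788672
top 0.015 153 z 0.2129387643503
top 0.028 96 z 0.2133390653366415
top 0.039 31 z 0.21477256331909467
iod [ 0.521 -0.233  0.076]
side 0.003 48 z 0.21094460754042688
side 0.015 48 z 0.2107279584563997
side 0.028 36 z 0.21067803917833333
side 0.039 15 z 0.2132400210296307
```

View pics/end.png

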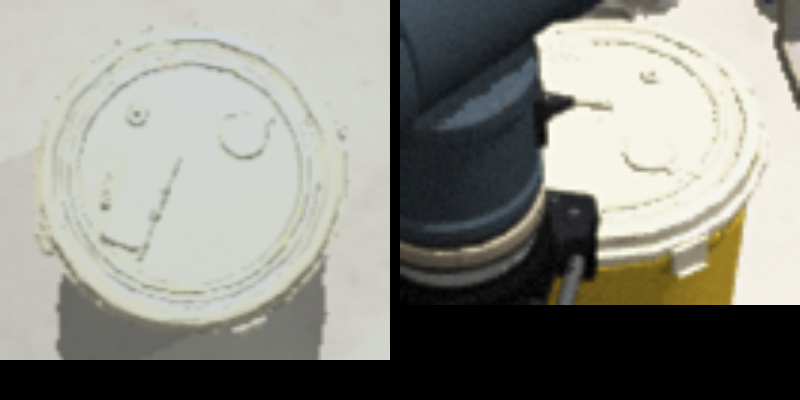

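The flap lies flat over the slot, with its hinge line from (180,160) to (140,260) in the top crop and no dark opening left. The side view, partly blocked by the arm, agrees. Handing in.

```bash
python3 -c "
from rig import workorder;print(workorder.hand_in())"
```

```text
the job is handed in; nothing more can be done
None
```

The flap is shut and the job is handed in, at about 7.5 s on the robot's clock. I swung it over from behind with the closed fingertips and pressed it down to its stop. The force reading was 11 N during the press, with the tip at z = 0.2156 m. Then I took the hand well away.

**Flap:** It measures flat in both cameras. The top camera reads 212.6 to 213.3 mm across the plate and about 215 mm at the lip. The side camera reads 210.7 to 210.9 mm and 213 mm. The two differ by about 2 mm, which is within the calibration.

**Tub and other items:** The tub's centre moved less than 1 mm. The drum, pump bottle and iodine are within 1 mm of their starting positions. I only checked their positions from above; I did not measure the drum lid's angle, but nothing came near it.

**Checks that fell short:** In the first check after retreating, the hand blocked both the side view and the iodine bottle, so I moved it further off and looked again. In the last side view the arm still covered part of the tub, so that camera saw only part of the flap.

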